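# Check the jar caps and shelve the jars

### The arm

A 6-joint arm with a two-finger parallel gripper is mounted at the origin on a cart in front of the work surface, level with it; the furniture and walls round the work are solid. World frame = base frame: x ahead of the robot, y to its left, z up, the work surface at z = 0. Lengths are in m, angles in rad, forces in N, time in s.
With the tool pointing down it reaches from about 0.325 to 0.875 m from the base axis. Payload 4.4 kg.
Tool frame: the origin (TCP) lies midway between the tips of the shut fingers; the grasp point (between the pads) lies 19 mm behind it (hold_point_z is the distance from the TCP to the grasp point, in m); z points along the fingers, y is the line along which they close (so a half turn about z gives the same grasp; the last joint's range is limited). The gripper opens to 85 mm and grips with 20 to 120 N. Pads are 22 mm wide; open, the fingers measure 114 mm over their backs; the gripper's body (76 mm by 85 mm) begins 54 mm behind the grasp point. The pads swing forward as they close: fully open they stand 13 mm farther back than shut.
Start: joints at [1.073, 0.207, 1.542, -0, 1.393, -0.15], TCP at [0.196, 0.541, 0.231] pointing down, gripper open.
Joint ranges: [-2.73, 2.73], [-0.86, 2.22], [0.23, 2.46], [-1.11, 4.25], [0.08, 2.63], [-2.82, 2.82]. Speed limits (rad/s): [2.79, 2.79, 3.14, 3.14, 3.14, 3.14].

### API

Orientations are given as [roll, pitch, yaw] about the fixed x, y, z axes, in that order (R = Rz(yaw) Ry(pitch) Rx(roll)).
In Python, from rig import observe, capture, calibration, sign_off, hold_point_z gives the robot as it stands.
- The arm moves only by the shell command python3 -m crank 'ROWS'. ROWS is a JSON object of lists of equal length, an entry for each row: "linear": the shift along the world's x, y, z in mm, a list of three; "dr": the turn, a rotation vector about the world's x, y, z in degrees, a list of three; "jaw": the finger opening in mm, from 0 to 85.4. In form: {"linear": [[x, y, z], ...], "dr": [[rx, ry, rz], ...], "jaw": [jaw, ...]}. A call has exactly 10 rows; each row is the pose to reach, as a shift and turn from the pose commanded when the call began; what a row does not reach only later rows make up. A row lasts 1/12 s, in which the tool goes at most 41.7 mm and 7.16 degrees, less where a joint would pass 70% of its speed; a pose out of reach is approached as far as the arm can. A call with a gripper value outside its range is refused whole. The fingers move at their own pace and stop on an object; the grip force is fixed at half the most. Time passes only in rows, so rows that repeat a pose let the fingers close, or fill a call up. It gives the time, the measured TCP pose, the force, the opening and the grip force at its end, in the units of the state.
- observe(): the state, without advancing time (a new reading comes with each control period).
- capture(name): name is "scene" or "top"; returns the picture (480x640x3 uint8, blue, green, red); there is no depth.
- calibration(name): a dict with "fx", "fy", "cx", "cy" (pixels), "k1" (the pictures are not rectified: a ray, as slopes to the right and down, at radius r is drawn at 1 + k1 r^2 times it, then the intrinsics apply), "R" (3x3) and "t" (3): a world point X has camera coordinates R X + t. Camera axes: x right, y down, z forward; pixel columns grow to the right and rows downward; lengths in m; the calibration is good to about 2 mm. A picture is of the moment at which its call begins. calibration takes no time and is no camera call.
- sign_off(): hands the job in; it is judged then, once.
The state is a dict: "time": time; "joint_pos": joint angles; "dq": joint speeds; "joint_torque": joint torques, N m; "tcp_pos": TCP position; "eef_rot": TCP orientation; "force": force on the tool from outside, world axes, zero at the start; "moment": the same for the moment, N m; "finger_gap": opening from 0.0 (shut) to 1.0 (fully open); "gripper_force": force on a finger pad.
Only numpy, scipy, OpenCV 4.12 (cv2) and the standard library are available. Lean on these libraries where they do the work, as an engineer would, in place of code of your own. Each camera call takes 0.05 s, during which the arm holds its last target. There are 200 camera calls.

### The job

The three square jars of plums in the plywood block have been capped in a hurry and some of the screw caps are loose, which cannot be seen but only felt. Find those and screw each fully tight (clockwise) while its jar still stands in the block, before it is lifted; then stand all three jars upright in the wooden rack, one to a bay, keeping them upright and setting them down gently, and leave the soap bottle, salt jar, plum cup and tape roll where they are.

Things in the scene. Friction and masses are not known exactly. Their poses are not given: they have to be found in the camera images.
- jar_a_mid (a point): centre, half-way up, of jar A: square clear jar of plums, 56 x 56 mm, 100 mm tall with its cap (underside 50 mm below this point, cap top 50 mm above), 0.15 to 0.35 kg. Square up to 62 mm, then narrowing to a round neck 37 mm thick that shows for 7 mm below the cap. x, y along its sides, z up. The three jars look alike; which stands in which pocket varies
- jar_a_cap_mid (a point): centre of the white screw cap of jar A: ribbed, round, 43 mm across, 24 mm high (12 mm above and below this point). A firm grip (25 N or more) across the cap from above turns it and also carries the jar; once at its stop the cap slips in the fingers harmlessly. A tight cap turns no further clockwise; a loose one turns with about 0.1 N m and stays where it is left
- jar_a_cap (a joint): angle of the cap on jar A, rad, counter-clockwise from above positive; turning clockwise (value falls) screws it down to a hard stop. The threads start differently on each jar, so the value at the stop differs and is not known beforehand. Loose caps are 0.4 to 1.3 rad short of their stop, the others within 0.05 rad of it
- jar_a: underside centre of jar A, same axes as its centre
- jar_b_mid (a point): centre, half-way up, of jar B: square clear jar of plums, 56 x 56 mm, 100 mm tall with its cap (underside 50 mm below this point, cap top 50 mm above), 0.15 to 0.35 kg. Square up to 62 mm, then narrowing to a round neck 37 mm thick that shows for 7 mm below the cap. x, y along its sides, z up. The three jars look alike; which stands in which pocket varies
- jar_b_cap_mid (a point): centre of the white screw cap of jar B: ribbed, round, 43 mm across, 24 mm high (12 mm above and below this point). A firm grip (25 N or more) across the cap from above turns it and also carries the jar; once at its stop the cap slips in the fingers harmlessly. A tight cap turns no further clockwise; a loose one turns with about 0.1 N m and stays where it is left
- jar_b_cap (a joint): angle of the cap on jar B, rad, counter-clockwise from above positive; turning clockwise (value falls) screws it down to a hard stop. The threads start differently on each jar, so the value at the stop differs and is not known beforehand. Loose caps are 0.4 to 1.3 rad short of their stop, the others within 0.05 rad of it
- jar_b: underside centre of jar B, same axes as its centre
- jar_c_mid (a point): centre, half-way up, of jar C: square clear jar of plums, 56 x 56 mm, 100 mm tall with its cap (underside 50 mm below this point, cap top 50 mm above), 0.15 to 0.35 kg. Square up to 62 mm, then narrowing to a round neck 37 mm thick that shows for 7 mm below the cap. x, y along its sides, z up. The three jars look alike; which stands in which pocket varies
- jar_c_cap_mid (a point): centre of the white screw cap of jar C: ribbed, round, 43 mm across, 24 mm high (12 mm above and below this point). A firm grip (25 N or more) across the cap from above turns it and also carries the jar; once at its stop the cap slips in the fingers harmlessly. A tight cap turns no further clockwise; a loose one turns with about 0.1 N m and stays where it is left
- jar_c_cap (a joint): angle of the cap on jar C, rad, counter-clockwise from above positive; turning clockwise (value falls) screws it down to a hard stop. The threads start differently on each jar, so the value at the stop differs and is not known beforehand. Loose caps are 0.4 to 1.3 rad short of their stop, the others within 0.05 rad of it
- jar_c: underside centre of jar C, same axes as its centre
- block_pocket1 (a point): floor centre of a pocket of the plywood block in which the jars stand at first: fixed block 86 x 268 x 34 mm with three square pockets 60 x 60 mm, 28 mm deep (floor 6 mm above the table), in a row along its y axis, 84 mm apart; a pocket keeps its jar from spinning (it can wiggle by 0.1 rad). Pocket 1 of 3, counted towards +y. x and y along the block's sides
- rack_bay1 (a point): floor centre of bay 1 of 3 (counted towards +y) of the rack. A bay is about 76 mm along y by 80 mm along x, open above, floor 18 mm above the table; any jar may stand in any bay, either way round its sides
- block_pocket2 (a point): floor centre of a pocket of the plywood block in which the jars stand at first: fixed block 86 x 268 x 34 mm with three square pockets 60 x 60 mm, 28 mm deep (floor 6 mm above the table), in a row along its y axis, 84 mm apart; a pocket keeps its jar from spinning (it can wiggle by 0.1 rad). Pocket 2 of 3, counted towards +y. x and y along the block's sides
- rack_bay2 (a point): floor centre of bay 2 of 3 (counted towards +y) of the rack. A bay is about 76 mm along y by 80 mm along x, open above, floor 18 mm above the table; any jar may stand in any bay, either way round its sides
- block_pocket3 (a point): floor centre of a pocket of the plywood block in which the jars stand at first: fixed block 86 x 268 x 34 mm with three square pockets 60 x 60 mm, 28 mm deep (floor 6 mm above the table), in a row along its y axis, 84 mm apart; a pocket keeps its jar from spinning (it can wiggle by 0.1 rad). Pocket 3 of 3, counted towards +y. x and y along the block's sides
- rack_bay3 (a point): floor centre of bay 3 of 3 (counted towards +y) of the rack. A bay is about 76 mm along y by 80 mm along x, open above, floor 18 mm above the table; any jar may stand in any bay, either way round its sides
- rack_floor (a point): floor centre, on top, of the low wooden shelf rack (fixed, 92 x 266 mm, its row of three bays along its y axis, 84 mm apart): back board on the +x side up to 54 mm above the table, thin steel front rail up to 38 mm, end boards up to 40 mm, dividers 6 mm thick up to 32 mm. The rack is on one side of the robot and the block on the other, which way round varies
- soap_bottle_mid (a point): bystander: pump bottle, 60 x 77 x 173 mm, this point 86 mm up; stands between block and rack
- salt_jar_mid (a point): bystander: spice jar 45 mm across, 106 mm tall, this point half-way up
- plum_cup5_mid (a point): bystander: round clear cup with plums, 113 mm across, 52 mm tall, this point half-way up
- tape_roll_mid (a point): bystander: roll of packing tape lying flat, 83 mm across, 24 mm high, this point half-way up
There are look-alikes about, which are no part of the job. Leave any blue look-alike of the jar_a alone. What is shaped like the jar_b but black is not meant.

How it is judged:
By the outcome, as a careful person would: the job done as asked, in the order asked, and still so for the second after the job is handed in, with the robot touching nothing.
It also fails if it takes over 72 s, if anything falls off the work surface, if the arm or the gripper's body presses on something with over 40 N, if the wrist force passes 120 N, or if a joint passes its speed limit or range.

## Working session

There is one attempt and no reset: what is moved stays moved. The work goes in short steps, Python scripts to look and compute and a shell command to move; the robot and the scene stay as the last step left them, time stands still between calls to the robot, and variables do not carry over. Pictures are saved under pics/ and viewed, at most 10 in all, crops included, and the job is handed in when it is done.

```bash
mkdir -p pics
python3 - <<'E'
from rig import *
import cv2,numpy as np
for n in("scene","top"):
    cv2.imwrite(f"pics/{n}0.png",capture(n)); c=calibration(n); print(n,{k:np.round(v,3).tolist() for k,v in c.items()})
s=observe();print(s, hold_point_z)
E
```

```text
scene {'fx': 576.996, 'fy': 576.996, 'cx': 316.871, 'cy': 237.671, 'k1': -0.021, 'R': [[0.15, -0.989, -0.015], [-0.761, -0.106, -0.64], [0.631, 0.107, -0.769]], 't': [-0.186, 0.44, 1.41]}
top {'fx': 485.109, 'fy': 485.109, 'cx': 329.966, 'cy': 240.019, 'k1': -0.043, 'R': [[-0.003, -1.0, 0.007], [-0.994, 0.002, -0.105], [0.105, -0.008, -0.994]], 't': [-0.12, 0.545, 1.741]}
{'time': 0.1, 'joint_pos': array([ 1.07250249e+00,  2.07369635e-01,  1.54278931e+00,  1.68675251e-05,
        1.39352665e+00, -1.50549416e-01]), 'dq': array([-1.34607549e-03, -8.61096742e-04, -2.05434357e-03,  2.02798438e-05,
        1.35221200e-03, -3.66805746e-04]), 'joint_torque': array([-1.38937696e-03, -3.84093654e+01, -2.92547572e+01, -2.87584653e-04,
        4.82292220e-03,  4.93180067e-06]), 'tcp_pos': array([0.19565161, 0.53996777, 0.23023243]), 'eef_rot': array([-3.13952588e+00, -3.30311003e-04,  2.79384490e+00]), 'force': array([ 0.54039639, -0.15701061,  0.04815233]), 'moment': array([0.02383997, 0.00369269, 0.02603321]), 'gripper_force': 0.0, 'finger_gap': 0.9959027515678368} 0.0187
```

View pics/scene0.png

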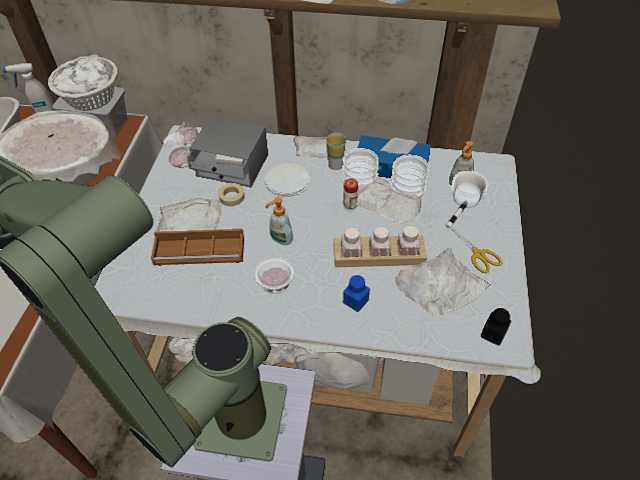

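View pics/top0.png

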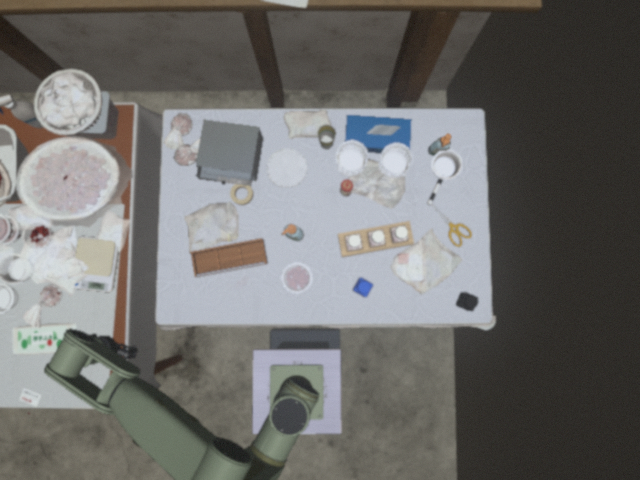

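The three clear jars stand in the block (scene ~(351,240),(380,240),(409,238); top ~(354,242),(377,238),(401,234)) and match the description. The blue (356,292) and black (496,326) look-alikes are not meant. The rack is at scene (198,246). I'll confirm with enlarged crops.

Run:
```python
import cv2,numpy as np
s=cv2.imread("pics/scene0.png");t=cv2.imread("pics/top0.png")
r=lambda im,x,y,w,h,k:cv2.resize(im[y:y+h,x:x+w],None,fx=k,fy=k,interpolation=cv2.INTER_CUBIC)
a=np.vstack([np.hstack([r(s,325,220,110,55,3.6363),r(s,145,220,110,55,3.6363)]),np.hstack([r(t,330,215,100,50,4),r(t,180,230,100,50,4)])])
print(a.shape);cv2.imwrite("pics/crop1.png",a)
```

```text
(400, 800, 3)
```

View pics/crop1.png

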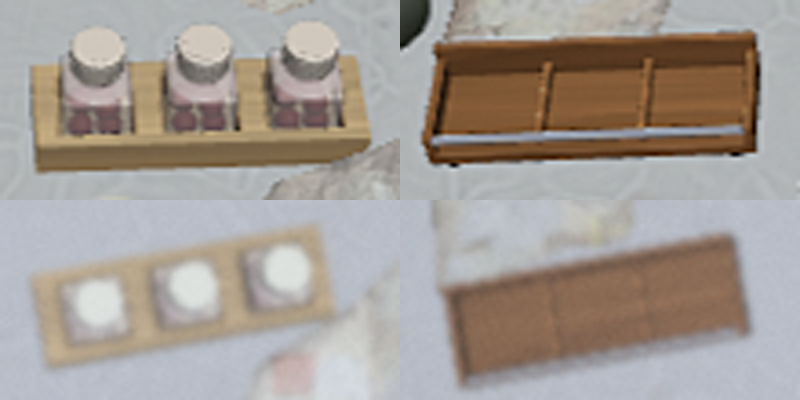

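```bash
cat > h.py <<'E'
import numpy as np,cv2
from rig import *
def ray(n,uv):
    c=calibration(n);K=np.array([[c["fx"],0,c["cx"]],[0,c["fy"],c["cy"]],[0,0,1]])
    p=cv2.undistortPoints(np.array([[uv]],float),K,np.array([c["k1"],0,0,0.]))[0,0]
    R=np.array(c["R"]);return -R.T@np.array(c["t"]),R.T@np.array([*p,1])
def at(n,uv,z):
    o,d=ray(n,uv);return (o+d*(z-o[2])/d[2])[:2]
E
python3 - <<'E'
from h import *
sb=lambda u,v:(325+(u+.5)/3.63636-.5,220+(v+.5)/3.63636-.5)
sr=lambda u,v:(145+(u-400+.5)/3.63636-.5,220+(v+.5)/3.63636-.5)
tb=lambda u,v:(330+(u+.5)/4-.5,215+(v-200+.5)/4-.5)
tr=lambda u,v:(180+(u-400+.5)/4-.5,230+(v-200+.5)/4-.5)
def go(l,a,b,z):
    if a:print(l,"S",[at("scene",sb(*p) if l[0]=='b' else sr(*p),z).round(4).tolist() for p in a])
    if b:print(l,"T",[at("top",tb(*p) if l[0]=='b' else tr(*p),z).round(4).tolist() for p in b])
go("bcap",[(98,47),(204,46),(311,42)],[(101,303),(193,286),(287,270)],.106)
go("bcorn TL TR BR BL",[(31,66),(356,57),(371,138),(37,147)],[(33,275),(320,225),(334,317),(48,364)],.034)
go("rback L R",[(435,45),(755,35)],[(445,290),(733,236)],.054)
go("rfront L R",[(433,141),(745,128)],[(463,384),(748,333)],.038)
go("rdivL back front,divR",[(548,62),(543,130),(648,57),(646,127)],[],.032)
E
```

```text
bcap S [[0.5367, -0.2082], [0.5491, -0.2903], [0.5647, -0.3729]]
bcap T [[0.535, -0.2078], [0.5498, -0.2884], [0.5637, -0.3711]]
bcorn TL TR BR BL S [[0.5697, -0.1513], [0.6161, -0.4152], [0.5329, -0.43], [0.4871, -0.1672]]
bcorn TL TR BR BL T [[0.5684, -0.1503], [0.614, -0.4134], [0.5293, -0.4245], [0.4871, -0.1636]]
rback L R S [[0.5018, 0.3801], [0.5487, 0.1205]]
rback L R T [[0.4993, 0.3786], [0.5476, 0.1201]]
rfront L R S [[0.4167, 0.3565], [0.4645, 0.1106]]
rfront L R T [[0.4156, 0.3645], [0.4612, 0.1076]]
rdivL back front,divR S [[0.5143, 0.2914], [0.4443, 0.2743], [0.531, 0.2102], [0.4589, 0.1922]]
```

```bash
python3 -m crank '{"linear":[[170,-374,0],[170,-374,0],[170,-374,0],[170,-374,0],[170,-374,0],[170,-374,0],[170,-374,0],[170,-374,0],[170,-374,0],[170,-374,0]],"dr":[[0,0,0],[0,0,0],[0,0,0],[0,0,0],[0,0,0],[0,0,0],[0,0,0],[0,0,0],[0,0,0],[0,0,0]],"jaw":[60,60,60,60,60,60,60,60,60,60]}'
python3 - <<'E'
from h import *
print("soap top",at("top",(293,230),.165),"S",at("scene",(281,235),.06),"cup",at("top",(297,277),.05),at("scene",(275,270),.05))
print({k:np.round(v,3).tolist() for k,v in observe().items()})
E
```

```text
time: 0.93
tcp_pos: [0.3662, 0.1642, 0.2311]
eef_rot: [-3.141, 0.0, 2.793]
force: [1.8, -0.5, -0.6]
finger_gap: 0.704
gripper_force: 0.0
soap top [0.56448686 0.00416398] S [ 5.37665610e-01 -1.97611029e-04] cup [ 0.40968353 -0.00302582] [ 0.41626393 -0.00563636]
{'time': 0.933, 'joint_pos': [0.205, -0.182, 1.935, -0.0, 1.388, -1.017], 'dq': [-1.068, -0.031, 0.023, 0.015, 0.001, -1.05], 'joint_torque': [4.168, -21.772, -28.365, -0.101, 0.234, 0.794], 'tcp_pos': [0.366, 0.164, 0.231], 'eef_rot': [-3.141, 0.0, 2.793], 'force': [1.786, -0.548, -0.608], 'moment': [0.027, -0.053, -0.041], 'gripper_force': 0.0, 'finger_gap': 0.704}
```

```bash
python3 -m crank '{"linear":[[170,-374,0],[170,-374,0],[170,-374,0],[170,-374,0],[170,-374,0],[170,-374,0],[170,-374,0],[170,-374,0],[170,-374,0],[170,-374,0]],"dr":[[0,0,0],[0,0,0],[0,0,0],[0,0,0],[0,0,0],[0,0,0],[0,0,0],[0,0,0],[0,0,0],[0,0,0]],"jaw":[60,60,60,60,60,60,60,60,60,60]}'
python3 -m crank '{"linear":[[0,0,-40],[0,0,-80],[0,0,-110],[0,0,-125],[0,0,-125],[0,0,-125],[0,0,-125],[0,0,-125],[0,0,-125],[0,0,-125]],"dr":[[0,0,0],[0,0,0],[0,0,0],[0,0,0],[0,0,0],[0,0,0],[0,0,0],[0,0,0],[0,0,0],[0,0,0]],"jaw":[60,60,60,60,60,60,60,60,60,60]}'
python3 - <<'E'
from h import *
im=capture("scene");cv2.imwrite("pics/s1.png",im)
t=capture("top")
r=lambda im,x,y,w,h,k:cv2.resize(im[y:y+h,x:x+w],None,fx=k,fy=k,interpolation=cv2.INTER_CUBIC)
cv2.imwrite("pics/crop2.png",np.hstack([r(im,310,180,130,100,4)]))
s=observe();print(s["tcp_pos"],s["joint_pos"],s["force"],s["moment"])
E
```

```text
time: 1.77
tcp_pos: [0.5363, -0.2101, 0.2306]
eef_rot: [-3.141, -0.001, 2.792]
force: [0.2, -0.5, -0.5]
finger_gap: 0.709
gripper_force: 0.0
time: 2.6
tcp_pos: [0.537, -0.2079, 0.108]
eef_rot: [-3.141, 0.003, 2.794]
force: [0.6, 1.0, 0.6]
finger_gap: 0.701
gripper_force: 0.0
[ 0.53656369 -0.20767294  0.10733163] [-5.19665566e-01  3.35874005e-01  1.65326207e+00 -1.72105686e-05
  1.15054859e+00 -1.74281099e+00] [0.92780208 0.4620914  0.06092558] [-0.02105071  0.02376878  0.00473765]
```

View pics/crop2.png

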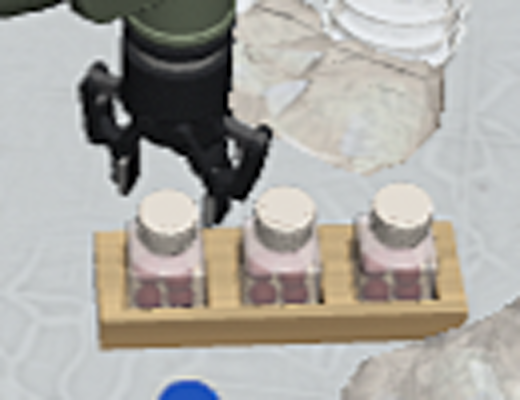

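The crop shows the open fingertips at (125,190) and (215,220), straddling the first cap at (168,212), so the gripper is centred. Next I go down and grip.

```bash
python3 -m crank '{"linear":[[0,0,-15],[0,0,-28],[0,0,-33],[0,0,-33],[0,0,-33],[0,0,-33],[0,0,-33],[0,0,-33],[0,0,-33],[0,0,-33]],"dr":[[0,0,0],[0,0,0],[0,0,0],[0,0,0],[0,0,0],[0,0,0],[0,0,0],[0,0,0],[0,0,0],[0,0,0]],"jaw":[60,60,60,60,30,30,30,30,30,30]}'
python3 - <<'E'
from h import *
s=observe();print(s["tcp_pos"],s["force"],s["moment"],s["gripper_force"])
E
```

```text
time: 3.53
tcp_pos: [0.5361, -0.2075, 0.0735]
eef_rot: [-3.142, 0.0, 2.794]
force: [0.5, 0.1, -1.3]
finger_gap: 0.484
gripper_force: 60.8
[ 0.53608303 -0.20747255  0.07346081] [ 0.47840564  0.13767109 -1.27065906] [-0.0012055   0.00449173 -0.02797781] 60.8057427406311
```

```bash
python3 -m crank '{"linear":[[0,0,0],[0,0,0],[0,0,0],[0,0,0],[0,0,0],[0,0,0],[0,0,0],[0,0,0],[0,0,0],[0,0,0]],"dr":[[0,0,-4],[0,0,-8],[0,0,-12],[0,0,-15],[0,0,-15],[0,0,-15],[0,0,-15],[0,0,-15],[0,0,-15],[0,0,-15]],"jaw":[30,30,30,30,30,30,30,30,30,30]}'
python3 - <<'E'
from h import *
s=observe();print(s["tcp_pos"],s["force"],s["moment"],s["gripper_force"],s["eef_rot"])
E
```

```text
time: 4.37
tcp_pos: [0.536, -0.2074, 0.0735]
eef_rot: [3.141, 0.0, 2.532]
force: [-0.8, 1.2, 1.1]
finger_gap: 0.484
gripper_force: 60.9
[ 0.53604038 -0.20738331  0.07346903] [-0.84985117  1.21513612  1.14886241] [ 0.22513707  0.14751416 -0.02328016] 60.91879963874817 [3.14146031e+00 3.87024920e-05 2.53230468e+00]
```

```bash
python3 -m crank '{"linear":[[0,0,0],[0,0,0],[0,0,0],[0,0,0],[0,0,0],[0,0,0],[0,0,0],[0,0,0],[0,0,0],[0,0,0]],"dr":[[0,0,-5],[0,0,-10],[0,0,-15],[0,0,-20],[0,0,-25],[0,0,-30],[0,0,-35],[0,0,-40],[0,0,-45],[0,0,-45]],"jaw":[30,30,30,30,30,30,30,30,30,30]}'
python3 - <<'E'
from h import *
s=observe();print(s["tcp_pos"],s["force"],s["moment"],s["gripper_force"],s["eef_rot"])
E
python3 -m crank '{"linear":[[0,0,0],[0,0,0],[0,0,0],[0,0,0],[0,0,0],[0,0,0],[0,0,0],[0,0,0],[0,0,0],[0,0,0]],"dr":[[0,0,-5],[0,0,-10],[0,0,-15],[0,0,-20],[0,0,-25],[0,0,-30],[0,0,-35],[0,0,-35],[0,0,-35],[0,0,-35]],"jaw":[30,30,30,30,30,30,30,30,30,30]}'
python3 - <<'E'
from h import *
s=observe();print(s["tcp_pos"],s["force"],s["moment"],s["gripper_force"],s["eef_rot"])
E
```

```text
time: 5.2
tcp_pos: [0.5357, -0.2072, 0.0734]
eef_rot: [-3.141, -0.001, 1.745]
force: [-1.8, 1.2, 2.6]
finger_gap: 0.487
gripper_force: 61.1
[ 0.53572954 -0.20722301  0.07338604] [-1.77835427  1.22772659  2.6002916 ] [ 0.23365538  0.44218755 -0.07189659] 61.08011841773987 [-3.14093302e+00 -5.18280316e-04  1.74545471e+00]
time: 6.03
tcp_pos: [0.5354, -0.2082, 0.0734]
eef_rot: [-3.141, 0.002, 1.14]
force: [-3.5, -3.0, 3.7]
finger_gap: 0.481
gripper_force: 61.6
[ 0.53543448 -0.20817035  0.0734293 ] [-3.47769055 -3.0077998   3.68894085] [-0.29755815  0.79501115  0.85370175] 61.57459080219269 [-3.14103080e+00  1.87000299e-03  1.13981945e+00]
```

Jar 1 turned freely until the stop at 0.85 N m, so it was loose and is now tight. I re-grip to drop the wind-up, then lift.

```bash
python3 -m crank '{"linear":[[0,0,0],[0,0,0],[0,0,0],[0,0,0],[0,0,0],[0,0,0],[0,0,0],[0,0,0],[0,0,0],[0,0,0]],"dr":[[0,0,0],[0,0,0],[0,0,0],[0,0,0],[0,0,0],[0,0,0],[0,0,0],[0,0,0],[0,0,0],[0,0,0]],"jaw":[52,52,52,30,30,30,30,30,30,30]}'
python3 -m crank '{"linear":[[0,0,6],[0,0,18],[0,0,40],[0,0,75],[0,0,110],[0,0,145],[0,0,170],[0,0,180],[0,0,180],[0,0,180]],"dr":[[0,0,0],[0,0,0],[0,0,0],[0,0,0],[0,0,0],[0,0,0],[0,0,0],[0,0,0],[0,0,0],[0,0,0]],"jaw":[30,30,30,30,30,30,30,30,30,30]}'
python3 - <<'E'
from h import *
s=observe();print(s["tcp_pos"],s["force"],s["moment"],s["gripper_force"],s["joint_pos"])
E
```

```text
time: 6.87
tcp_pos: [0.5362, -0.2074, 0.0735]
eef_rot: [3.141, -0.0, 1.136]
force: [-0.1, 0.9, 2.3]
finger_gap: 0.484
gripper_force: 60.6
time: 7.7
tcp_pos: [0.5354, -0.2072, 0.2527]
eef_rot: [-3.141, 0.0, 1.136]
force: [0.7, 0.6, -3.1]
finger_gap: 0.488
gripper_force: 62.0
[ 0.53540176 -0.20724255  0.25265455] [ 0.7202636   0.60950315 -3.14955841] [-0.08310036  0.07017079 -0.00924635] 61.99147939682007 [-5.19936097e-01  1.89481359e-01  1.51717941e+00 -1.75096314e-04
  1.43599951e+00 -8.46951158e-02]
```

```bash
python3 -m crank '{"linear":[[-14,30,2],[-28,66,4],[-42,104,4],[-56,142,4],[-70,180,4],[-78,216,4],[-80,253,4],[-80,290,4],[-78,327,2],[-76,364,0]],"dr":[[0,0,0],[0,0,0],[0,0,0],[0,0,0],[0,0,0],[0,0,0],[0,0,0],[0,0,0],[0,0,0],[0,0,0]],"jaw":[30,30,30,30,30,30,30,30,30,30]}'
python3 -m crank '{"linear":[[1,36,0],[2,72,0],[3,106,0],[4,136,0],[4,157,-10],[4,167,-35],[4,167,-65],[4,167,-90],[4,167,-105],[4,167,-110]],"dr":[[0,0,0],[0,0,0],[0,0,0],[0,0,0],[0,0,0],[0,0,0],[0,0,0],[0,0,0],[0,0,0],[0,0,0]],"jaw":[30,30,30,30,30,30,30,30,30,30]}'
python3 - <<'E'
from h import *
im=capture("scene")
t=capture("top")
r=lambda im,x,y,w,h,k:cv2.resize(im[y:y+h,x:x+w],None,fx=k,fy=k,interpolation=cv2.INTER_CUBIC)
cv2.imwrite("pics/crop3.png",np.hstack([r(im,130,170,130,110,4)]))
s=observe();print(s["tcp_pos"],s["joint_pos"],s["force"],s["moment"])
E
```

```text
time: 8.53
tcp_pos: [0.4576, 0.158, 0.2501]
eef_rot: [-3.137, 0.003, 1.136]
force: [0.8, -0.2, -2.5]
finger_gap: 0.488
gripper_force: 62.4
time: 9.37
tcp_pos: [0.4589, 0.3212, 0.1359]
eef_rot: [-3.133, 0.011, 1.136]
force: [-0.4, -0.6, -2.7]
finger_gap: 0.484
gripper_force: 62.4
[0.46138872 0.32222539 0.1394725 ] [ 4.55907765e-01  2.77571402e-01  1.65496998e+00 -8.51790841e-05
  1.21699811e+00  8.91063872e-01] [-0.30195823 -0.3190181  -2.50341836] [-0.0291083  -0.02042661 -0.0431464 ]
```

View pics/crop3.png

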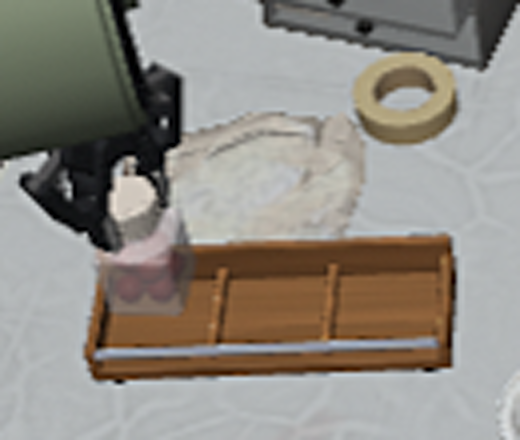

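```bash
python3 -m crank '{"linear":[[0,0,-10],[0,0,-22],[0,0,-34],[0,0,-43],[0,0,-49],[0,0,-52],[0,0,-54],[0,0,-55],[0,0,-56],[0,0,-56]],"dr":[[0,0,0],[0,0,0],[0,0,0],[0,0,0],[0,0,0],[0,0,0],[0,0,0],[0,0,0],[0,0,0],[0,0,0]],"jaw":[30,30,30,30,30,30,30,30,30,30]}'
python3 - <<'E'
from h import *
s=observe();print(s["tcp_pos"],s["force"],s["moment"])
E
python3 -m crank '{"linear":[[0,0,-0.5],[0,0,-1],[0,0,-1.5],[0,0,-2],[0,0,-2.5],[0,0,-2.5],[0,0,-2.5],[0,0,-2.5],[0,0,-2.5],[0,0,-2.5]],"dr":[[0,0,0],[0,0,0],[0,0,0],[0,0,0],[0,0,0],[0,0,0],[0,0,0],[0,0,0],[0,0,0],[0,0,0]],"jaw":[30,30,30,30,30,30,30,30,30,30]}'
python3 - <<'E'
from h import *
s=observe();print(s["tcp_pos"],s["force"],s["moment"])
E
```

```text
time: 10.3
tcp_pos: [0.4643, 0.3237, 0.0876]
eef_rot: [3.141, -0.001, 1.136]
force: [-0.5, -0.0, -1.8]
finger_gap: 0.486
gripper_force: 62.4
[0.46430039 0.32373873 0.08763408] [-0.4933614  -0.01369704 -1.76016831] [0.01013453 0.00210852 0.01619683]
time: 11.13
tcp_pos: [0.4642, 0.3238, 0.0856]
eef_rot: [3.141, -0.001, 1.136]
force: [-2.8, -0.0, 5.0]
finger_gap: 0.484
gripper_force: 62.8
[0.46418935 0.32378628 0.08555746] [-2.81402177e+00 -3.87483208e-03  5.00533628e+00] [-0.12930922  0.42739026 -0.00466588]
```

```bash
python3 -m crank '{"linear":[[0,0,0],[0,0,0],[0,0,0],[0,0,0],[0,0,10],[0,0,30],[0,0,65],[0,-8,100],[-2,-28,115],[-4,-60,115]],"dr":[[0,0,0],[0,0,0],[0,0,0],[0,0,0],[0,0,0],[0,0,0],[0,0,0],[0,0,0],[0,0,5],[0,0,11]],"jaw":[60,60,60,60,60,60,60,60,60,60]}'
python3 -m crank '{"linear":[[-4,-38,0],[-6,-76,0],[-8,-114,0],[-8,-152,0],[-8,-190,0],[-4,-228,0],[4,-266,0],[16,-303,0],[29,-339,0],[43,-374,0]],"dr":[[0,0,6.5],[0,0,13],[0,0,19.5],[0,0,26],[0,0,32.5],[0,0,39],[0,0,45],[0,0,51],[0,0,57],[0,0,63]],"jaw":[60,60,60,60,60,60,60,60,60,60]}'
python3 - <<'E'
from h import *
im=capture("scene")
r=lambda im,x,y,w,h,k:cv2.resize(im[y:y+h,x:x+w],None,fx=k,fy=k,interpolation=cv2.INTER_CUBIC)
cv2.imwrite("pics/crop4.png",r(im,130,170,200,130,4))
s=observe();print(s["tcp_pos"],s["eef_rot"],s["joint_pos"])
E
```

```text
time: 11.97
tcp_pos: [0.4637, 0.2661, 0.2065]
eef_rot: [3.131, -0.008, 1.335]
force: [0.9, -0.7, 0.2]
finger_gap: 0.704
gripper_force: 0.0
time: 12.8
tcp_pos: [0.4994, -0.1024, 0.2008]
eef_rot: [3.141, 0.001, 2.433]
force: [0.7, -0.4, -0.7]
finger_gap: 0.7
gripper_force: 0.0
[ 0.50267128 -0.1102374   0.20133155] [-3.13910668  0.00911517  2.43366632] [-0.38089293  0.10106935  1.72686354 -0.00547331  1.30583002 -1.24233894]
```

View pics/crop4.png

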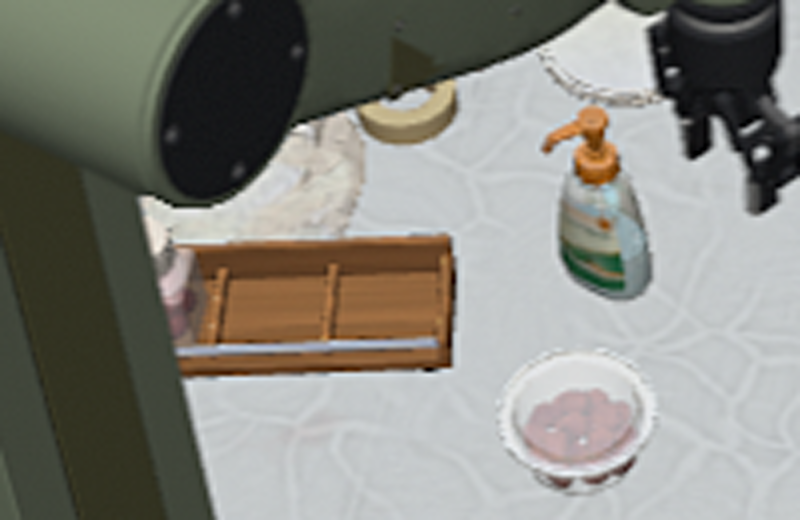

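The rack's bay 3 is partly hidden by the arm, but the jar there is visible at (175,290) and upright. The bottle at (600,210) and cup at (580,420) are undisturbed. On to jar 2.

```bash
python3 -m crank '{"linear":[[10,-37,0],[20,-74,-5],[30,-112,-10],[38,-145,-20],[44,-168,-35],[47,-178,-55],[47,-178.5,-70],[47,-178.5,-80],[47,-178.5,-85],[47,-178.5,-85]],"dr":[[0,0,6],[0,0,12],[0,0,17],[0,0,21],[0,0,21],[0,0,21],[0,0,21],[0,0,21],[0,0,21],[0,0,21]],"jaw":[60,60,60,60,60,60,60,60,60,60]}'
python3 -m crank '{"linear":[[0,0,-15],[0,0,-30],[0,0,-39],[0,0,-42],[0,0,-42],[0,0,-42],[0,0,-42],[0,0,-42],[0,0,-42],[0,0,-42]],"dr":[[0,0,0],[0,0,0],[0,0,0],[0,0,0],[0,0,0],[0,0,0],[0,0,0],[0,0,0],[0,0,0],[0,0,0]],"jaw":[60,60,60,60,30,30,30,30,30,30]}'
python3 - <<'E'
from h import *
s=observe();print(s["tcp_pos"],s["force"],s["moment"],s["eef_rot"])
E
```

```text
time: 13.68
tcp_pos: [0.5456, -0.2782, 0.1137]
eef_rot: [3.141, -0.003, 2.794]
force: [-0.5, 0.0, 0.4]
finger_gap: 0.702
gripper_force: 0.0
time: 14.52
tcp_pos: [0.5466, -0.2808, 0.074]
eef_rot: [-3.139, 0.002, 2.793]
force: [-3.4, -4.7, 3.2]
finger_gap: 0.481
gripper_force: 61.1
[ 0.5465957  -0.28077346  0.07404892] [-3.38979437 -4.69564836  3.21584211] [-0.85319943  0.5125111  -0.14110987] [-3.13945511e+00  1.82851595e-03  2.79347823e+00]
```

The TCP is 9 mm short of the cap's measured centre because a row was clipped. I open, correct and re-grip.

```bash
python3 -m crank '{"linear":[[0,0,0],[0,0,0],[0,0,0],[3.4,-8.7,0],[3.4,-8.7,0],[3.4,-8.7,0],[3.4,-8.7,0],[3.4,-8.7,0],[3.4,-8.7,0],[3.4,-8.7,0]],"dr":[[0,0,0],[0,0,0],[0,0,0],[0,0,0],[0,0,0],[0,0,0],[0,0,0],[0,0,0],[0,0,0],[0,0,0]],"jaw":[60,60,60,60,60,30,30,30,30,30]}'
python3 -m crank '{"linear":[[0,0,0],[0,0,0],[0,0,0],[0,0,0],[0,0,0],[0,0,0],[0,0,0],[0,0,0],[0,0,0],[0,0,0]],"dr":[[0,0,0],[0,0,0],[0,0,0],[0,0,-4],[0,0,-8],[0,0,-12],[0,0,-15],[0,0,-15],[0,0,-15],[0,0,-15]],"jaw":[30,30,30,30,30,30,30,30,30,30]}'
python3 - <<'E'
from h import *
s=observe();print(s["tcp_pos"],s["force"],s["moment"],s["eef_rot"])
E
```

```text
time: 15.35
tcp_pos: [0.5501, -0.2884, 0.0731]
eef_rot: [-3.141, 0.001, 2.794]
force: [0.2, -2.0, 0.7]
finger_gap: 0.483
gripper_force: 60.9
time: 16.18
tcp_pos: [0.5493, -0.2881, 0.073]
eef_rot: [-3.14, -0.001, 2.535]
force: [-3.5, -1.5, 4.5]
finger_gap: 0.49
gripper_force: 61.9
[ 0.54928847 -0.28806393  0.07303366] [-3.47522562 -1.51127191  4.54240065] [-0.1831092   0.49560205  1.33459595] [-3.14048065e+00 -7.96452509e-04  2.53506247e+00]
```

Jar 2 resists at 1.3 N m within 15°, which the pocket's play accounts for, so it is tight. Re-grip, lift and carry to bay 2.

```bash
python3 -m crank '{"linear":[[0,0,0],[0,0,0],[0,0,0],[0,0,0],[0,0,0],[0,0,0],[0,0,0],[0,0,0],[0,0,0],[0,0,0]],"dr":[[0,0,0],[0,0,0],[0,0,0],[0,0,0],[0,0,0],[0,0,0],[0,0,0],[0,0,0],[0,0,0],[0,0,0]],"jaw":[52,52,52,30,30,30,30,30,30,30]}'
python3 -m crank '{"linear":[[0,0,6],[0,0,18],[0,0,40],[0,0,75],[0,0,110],[0,0,145],[0,0,170],[0,0,184],[0,0,184],[0,0,184]],"dr":[[0,0,0],[0,0,0],[0,0,0],[0,0,0],[0,0,0],[0,0,0],[0,0,0],[0,0,0],[0,0,0],[0,0,0]],"jaw":[30,30,30,30,30,30,30,30,30,30]}'
python3 -m crank '{"linear":[[-12,28,0],[-26,60,0],[-42,94,0],[-58,128,0],[-74,163,0],[-86,199,0],[-92,236,0],[-92,274,0],[-90,312,0],[-88,350,0]],"dr":[[0,0,0],[0,0,0],[0,0,0],[0,0,0],[0,0,0],[0,0,0],[0,0,0],[0,0,0],[0,0,0],[0,0,0]],"jaw":[30,30,30,30,30,30,30,30,30,30]}'
python3 -m crank '{"linear":[[3,36,0],[6,72,0],[9,106,0],[12,138,0],[15,162,0],[17,176,0],[17,180,0],[17,180,0],[17,180,0],[17,180,0]],"dr":[[0,0,0],[0,0,0],[0,0,0],[0,0,0],[0,0,0],[0,0,0],[0,0,0],[0,0,0],[0,0,0],[0,0,0]],"jaw":[30,30,30,30,30,30,30,30,30,30]}'
python3 - <<'E'
from h import *
s=observe();print(s["tcp_pos"],s["force"],s["moment"],s["eef_rot"])
E
```

```text
time: 17.02
tcp_pos: [0.5495, -0.2878, 0.0724]
eef_rot: [3.142, -0.001, 2.532]
force: [-0.6, 0.1, -2.0]
finger_gap: 0.487
gripper_force: 60.7
time: 17.85
tcp_pos: [0.5502, -0.2881, 0.2585]
eef_rot: [3.141, 0.003, 2.532]
force: [-0.4, 0.6, -3.8]
finger_gap: 0.483
gripper_force: 61.4
time: 18.68
tcp_pos: [0.4596, 0.0638, 0.2547]
eef_rot: [-3.14, -0.003, 2.531]
force: [0.4, -0.3, -3.1]
finger_gap: 0.484
gripper_force: 61.6
time: 19.52
tcp_pos: [0.4786, 0.2405, 0.2564]
eef_rot: [-3.14, -0.0, 2.53]
force: [0.1, 1.2, -2.6]
finger_gap: 0.487
gripper_force: 61.7
[0.47858861 0.24047416 0.25635083] [ 0.08010359  1.17684454 -2.58960997] [ 0.03049277 -0.02402731  0.00931982] [-3.14017824e+00 -2.11329339e-04  2.53029736e+00]
```

```bash
python3 -m crank '{"linear":[[0,0,-15],[0,0,-45],[0,0,-80],[0,0,-115],[0,0,-140],[0,0,-155],[0,0,-163],[0,0,-167],[0,0,-169],[0,0,-170]],"dr":[[0,0,0],[0,0,0],[0,0,0],[0,0,0],[0,0,0],[0,0,0],[0,0,0],[0,0,0],[0,0,0],[0,0,0]],"jaw":[30,30,30,30,30,30,30,30,30,30]}'
python3 -m crank '{"linear":[[0,0,-0.5],[0,0,-1],[0,0,-1.5],[0,0,-2],[0,0,-2.5],[0,0,-2.5],[0,0,-2.5],[0,0,-2.5],[0,0,-2.5],[0,0,-2.5]],"dr":[[0,0,0],[0,0,0],[0,0,0],[0,0,0],[0,0,0],[0,0,0],[0,0,0],[0,0,0],[0,0,0],[0,0,0]],"jaw":[30,30,30,30,30,30,30,30,30,30]}'
```

```text
time: 20.35
tcp_pos: [0.48, 0.2419, 0.088]
eef_rot: [3.14, 0.002, 2.531]
force: [0.4, -0.4, -3.2]
finger_gap: 0.487
gripper_force: 61.8
time: 21.18
tcp_pos: [0.4789, 0.242, 0.0844]
eef_rot: [3.141, 0.0, 2.532]
force: [-0.3, -0.2, -1.9]
finger_gap: 0.483
gripper_force: 61.8
```

```bash
python3 -m crank '{"linear":[[0,0,-0.3],[0,0,-0.6],[0,0,-0.9],[0,0,-1.2],[0,0,-1.2],[0,0,-1.2],[0,0,-1.2],[0,0,-1.2],[0,0,-1.2],[0,0,-1.2]],"dr":[[0,0,0],[0,0,0],[0,0,0],[0,0,0],[0,0,0],[0,0,0],[0,0,0],[0,0,0],[0,0,0],[0,0,0]],"jaw":[30,30,30,30,30,30,30,30,30,30]}'
```

```text
time: 22.02
tcp_pos: [0.4791, 0.2419, 0.0843]
eef_rot: [3.141, 0.001, 2.532]
force: [-3.4, -1.9, 6.4]
finger_gap: 0.484
gripper_force: 62.3
```

```bash
python3 -m crank '{"linear":[[0,0,0],[0,0,0],[0,0,0],[0,0,0],[0,0,10],[0,0,30],[0,0,65],[-3,-10,95],[-8,-30,115],[-14,-60,118]],"dr":[[0,0,0],[0,0,0],[0,0,0],[0,0,0],[0,0,0],[0,0,0],[0,0,0],[0,0,0],[0,0,2],[0,0,5]],"jaw":[60,60,60,60,60,60,60,60,60,60]}'
python3 -m crank '{"linear":[[-6,-36,0],[-10,-73,0],[-12,-110,0],[-12,-148,0],[-12,-186,0],[-6,-223,0],[4,-259,0],[16,-294,0],[29,-329,0],[42,-364,0]],"dr":[[0,0,2],[0,0,4],[0,0,6],[0,0,8],[0,0,10],[0,0,10],[0,0,10],[0,0,10],[0,0,10],[0,0,10]],"jaw":[60,60,60,60,60,60,60,60,60,60]}'
python3 -m crank '{"linear":[[11,-36,0],[22,-72,0],[33,-108,0],[42,-138,0],[49,-162,0],[55,-180,0],[57,-188,0],[57,-188,0],[57,-188,0],[57,-188,0]],"dr":[[0,0,0],[0,0,0],[0,0,0],[0,0,0],[0,0,0],[0,0,0],[0,0,0],[0,0,0],[0,0,0],[0,0,0]],"jaw":[60,60,60,60,60,60,60,60,60,60]}'
python3 - <<'E'
from h import *
im=capture("scene");cv2.imwrite("pics/s5.png",im)
s=observe();print(s["tcp_pos"],s["eef_rot"],s["joint_pos"])
E
```

```text
time: 22.85
tcp_pos: [0.4683, 0.1836, 0.2073]
eef_rot: [3.133, 0.008, 2.624]
force: [0.9, -0.7, 0.4]
finger_gap: 0.701
gripper_force: 0.0
time: 23.68
tcp_pos: [0.5071, -0.184, 0.202]
eef_rot: [3.142, 0.001, 2.793]
force: [0.7, 0.9, 0.0]
finger_gap: 0.701
gripper_force: 0.0
time: 24.52
tcp_pos: [0.5636, -0.3685, 0.2012]
eef_rot: [3.141, -0.001, 2.795]
force: [0.5, -0.4, -0.7]
finger_gap: 0.704
gripper_force: 0.0
[ 0.56360162 -0.36843427  0.20123149] [ 3.14100216e+00 -6.50808853e-04  2.79505534e+00] [-7.07504599e-01  4.35281766e-01  1.30713827e+00  3.27351464e-04
  1.39999004e+00 -1.93181920e+00]
```

View pics/s5.png

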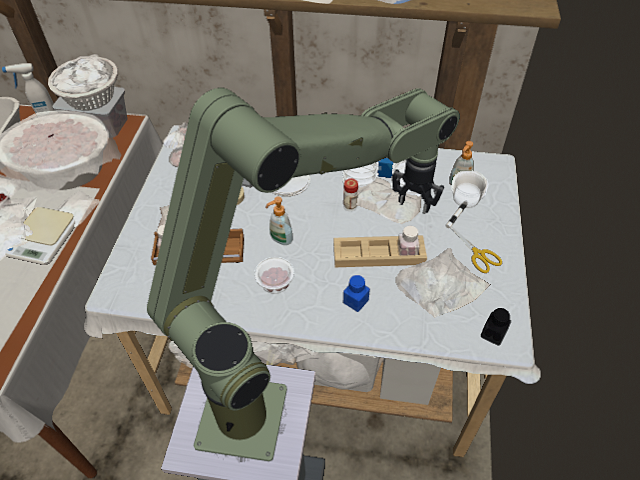

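Only jar 3 is left in the block at (409,240), under the gripper, and the bystanders are undisturbed. I descend and grip.

```bash
python3 -m crank '{"linear":[[0,-3,-25],[0.5,-3,-60],[0.5,-3,-90],[0.5,-3,-110],[0.5,-3,-121],[0.5,-3,-127.5],[0.5,-3,-127.5],[0.5,-3,-127.5],[0.5,-3,-127.5],[0.5,-3,-127.5]],"dr":[[0,0,0],[0,0,0],[0,0,0],[0,0,0],[0,0,0],[0,0,0],[0,0,0],[0,0,0],[0,0,0],[0,0,0]],"jaw":[60,60,60,60,60,60,60,60,60,60]}'
python3 -m crank '{"linear":[[0,0,0],[0,0,0],[0,0,0],[0,0,0],[0,0,0],[0,0,0],[0,0,0],[0,0,0],[0,0,0],[0,0,0]],"dr":[[0,0,0],[0,0,0],[0,0,0],[0,0,0],[0,0,0],[0,0,-4],[0,0,-8],[0,0,-12],[0,0,-15],[0,0,-15]],"jaw":[30,30,30,30,30,30,30,30,30,30]}'
python3 - <<'E'
from h import *
s=observe();print(s["tcp_pos"],s["force"],s["moment"],s["eef_rot"])
E
```

```text
time: 25.4
tcp_pos: [0.5655, -0.374, 0.0759]
eef_rot: [-3.14, 0.004, 2.794]
force: [-0.5, -0.4, -1.1]
finger_gap: 0.701
gripper_force: 0.0
time: 26.23
tcp_pos: [0.5655, -0.3737, 0.0753]
eef_rot: [-3.141, 0.003, 2.531]
force: [1.0, 1.0, 4.8]
finger_gap: 0.489
gripper_force: 60.4
[ 0.56546861 -0.3736754   0.07525049] [0.99271393 1.04240697 4.81858281] [ 0.11788262 -0.13032706 -0.02371168] [-3.14148141  0.00332235  2.53053243]
```

Jar 3 shows no torque after 15°, so it is loose. I keep turning.

```bash
python3 -m crank '{"linear":[[0,0,0],[0,0,0],[0,0,0],[0,0,0],[0,0,0],[0,0,0],[0,0,0],[0,0,0],[0,0,0],[0,0,0]],"dr":[[0,0,-5],[0,0,-10],[0,0,-15],[0,0,-20],[0,0,-25],[0,0,-30],[0,0,-35],[0,0,-40],[0,0,-45],[0,0,-45]],"jaw":[30,30,30,30,30,30,30,30,30,30]}'
python3 - <<'E'
from h import *
s=observe();print(s["tcp_pos"],s["force"],s["moment"],s["eef_rot"])
E
python3 -m crank '{"linear":[[0,0,0],[0,0,0],[0,0,0],[0,0,0],[0,0,0],[0,0,0],[0,0,0],[0,0,0],[0,0,0],[0,0,0]],"dr":[[0,0,-5],[0,0,-10],[0,0,-15],[0,0,-20],[0,0,-25],[0,0,-30],[0,0,-35],[0,0,-35],[0,0,-35],[0,0,-35]],"jaw":[30,30,30,30,30,30,30,30,30,30]}'
python3 - <<'E'
from h import *
s=observe();print(s["tcp_pos"],s["force"],s["moment"],s["eef_rot"])
E
```

```text
time: 27.07
tcp_pos: [0.5649, -0.3726, 0.0752]
eef_rot: [3.141, 0.0, 1.747]
force: [0.1, 3.6, 7.9]
finger_gap: 0.489
gripper_force: 60.6
[ 0.56485405 -0.37264418  0.07516677] [0.09963451 3.61869817 7.93050987] [0.49883875 0.3649109  0.64506157] [3.14119700e+00 3.52071372e-04 1.74660073e+00]
time: 27.9
tcp_pos: [0.5645, -0.3738, 0.0745]
eef_rot: [3.14, 0.002, 1.139]
force: [-1.3, 0.1, 5.0]
finger_gap: 0.487
gripper_force: 62.0
[ 0.5645382  -0.37383259  0.07447723] [-1.29158677  0.12681813  5.02754156] [-0.19064058  0.16527652  1.34793166] [3.14020295e+00 1.66371379e-03 1.13932964e+00]
```

Jar 3 is at its stop (1.35 N m). Re-grip, lift and carry to bay 1.

```bash
python3 -m crank '{"linear":[[0,0,0],[0,0,0],[0,0,0],[0,0,0],[0,0,0],[0,0,0],[0,0,0],[0,0,0],[0,0,0],[0,0,0]],"dr":[[0,0,0],[0,0,0],[0,0,0],[0,0,0],[0,0,0],[0,0,0],[0,0,0],[0,0,0],[0,0,0],[0,0,0]],"jaw":[52,52,52,30,30,30,30,30,30,30]}'
python3 -m crank '{"linear":[[0,0,6],[0,0,18],[0,0,40],[0,0,75],[0,0,110],[0,0,145],[0,0,170],[0,0,184],[0,0,184],[0,0,184]],"dr":[[0,0,0],[0,0,0],[0,0,0],[0,0,0],[0,0,0],[0,0,0],[0,0,0],[0,0,0],[0,0,0],[0,0,0]],"jaw":[30,30,30,30,30,30,30,30,30,30]}'
python3 -m crank '{"linear":[[-10,28,0],[-22,62,0],[-34,96,0],[-46,130,0],[-60,165,0],[-74,200,0],[-88,235,0],[-100,270,0],[-108,306,0],[-112,342,0]],"dr":[[0,0,0],[0,0,0],[0,0,0],[0,0,0],[0,0,0],[0,0,0],[0,0,0],[0,0,0],[0,0,0],[0,0,0]],"jaw":[30,30,30,30,30,30,30,30,30,30]}'
python3 -m crank '{"linear":[[2,37,0],[8,74,0],[16,110,0],[26,143,0],[34,168,0],[39,183,0],[41,189,0],[41,190,0],[41,190,0],[41,190,0]],"dr":[[0,0,0],[0,0,0],[0,0,0],[0,0,0],[0,0,0],[0,0,0],[0,0,0],[0,0,0],[0,0,0],[0,0,0]],"jaw":[30,30,30,30,30,30,30,30,30,30]}'
python3 - <<'E'
from h import *
s=observe();print(s["tcp_pos"],s["force"],s["moment"],s["eef_rot"])
E
```

```text
time: 28.73
tcp_pos: [0.564, -0.3727, 0.073]
eef_rot: [-3.141, -0.0, 1.136]
force: [-0.7, -0.3, -2.5]
finger_gap: 0.488
gripper_force: 60.9
time: 29.57
tcp_pos: [0.5644, -0.3732, 0.2597]
eef_rot: [3.139, 0.001, 1.136]
force: [0.7, 0.4, -4.2]
finger_gap: 0.487
gripper_force: 61.9
time: 30.4
tcp_pos: [0.449, -0.0291, 0.2552]
eef_rot: [-3.136, 0.001, 1.135]
force: [0.2, 0.4, -2.6]
finger_gap: 0.485
gripper_force: 62.6
time: 31.23
tcp_pos: [0.4925, 0.1578, 0.2568]
eef_rot: [-3.14, 0.002, 1.135]
force: [0.7, -0.1, -2.7]
finger_gap: 0.486
gripper_force: 62.5
[0.49253329 0.15783818 0.2567741 ] [ 0.73640744 -0.06353668 -2.73533608] [-0.03782093  0.01452221  0.03509234] [-3.14021944e+00  1.67168680e-03  1.13462521e+00]
```

```bash
python3 -m crank '{"linear":[[1,0.5,-15],[1,0.5,-45],[1,0.5,-80],[1,0.5,-115],[1,0.5,-140],[1,0.5,-155],[1,0.5,-163],[1,0.5,-167],[1,0.5,-169],[1,0.5,-170]],"dr":[[0,0,0],[0,0,0],[0,0,0],[0,0,0],[0,0,0],[0,0,0],[0,0,0],[0,0,0],[0,0,0],[0,0,0]],"jaw":[30,30,30,30,30,30,30,30,30,30]}'
python3 -m crank '{"linear":[[0,0,-0.5],[0,0,-1],[0,0,-1.5],[0,0,-2],[0,0,-2.5],[0,0,-2.8],[0,0,-2.8],[0,0,-2.8],[0,0,-2.8],[0,0,-2.8]],"dr":[[0,0,0],[0,0,0],[0,0,0],[0,0,0],[0,0,0],[0,0,0],[0,0,0],[0,0,0],[0,0,0],[0,0,0]],"jaw":[30,30,30,30,30,30,30,30,30,30]}'
```

```text
time: 32.07
tcp_pos: [0.4954, 0.1592, 0.0887]
eef_rot: [3.14, -0.001, 1.135]
force: [0.2, -0.1, -2.3]
finger_gap: 0.487
gripper_force: 62.5
time: 32.9
tcp_pos: [0.4944, 0.1595, 0.0849]
eef_rot: [3.141, -0.0, 1.136]
force: [0.1, -0.6, -1.2]
finger_gap: 0.486
gripper_force: 62.6
```

```bash
python3 -m crank '{"linear":[[0,0,-0.3],[0,0,-0.6],[0,0,-0.9],[0,0,-1],[0,0,-1],[0,0,-1],[0,0,-1],[0,0,-1],[0,0,-1],[0,0,-1]],"dr":[[0,0,0],[0,0,0],[0,0,0],[0,0,0],[0,0,0],[0,0,0],[0,0,0],[0,0,0],[0,0,0],[0,0,0]],"jaw":[30,30,30,30,30,30,30,30,30,30]}'
```

```text
time: 33.73
tcp_pos: [0.4949, 0.1595, 0.0846]
eef_rot: [3.141, -0.001, 1.136]
force: [-0.4, -0.2, 5.1]
finger_gap: 0.486
gripper_force: 63.2
```

```bash
python3 -m crank '{"linear":[[0,0,0],[0,0,0],[0,0,0],[0,0,0],[0,0,10],[0,0,30],[0,0,65],[0,0,100],[-10,-15,130],[-20,-40,150]],"dr":[[0,0,0],[0,0,0],[0,0,0],[0,0,0],[0,0,0],[0,0,0],[0,0,0],[0,0,0],[0,0,0],[0,0,0]],"jaw":[60,60,60,60,60,60,60,60,60,60]}'
python3 -m crank '{"linear":[[-5,-37,0],[-10,-74,0],[-10,-112,0],[-5,-150,0],[0,-188,0],[5,-226,0],[10,-264,0],[10,-290,0],[10,-300,0],[10,-300,0]],"dr":[[0,0,0],[0,0,0],[0,0,0],[0,0,0],[0,0,0],[0,0,0],[0,0,0],[0,0,0],[0,0,0],[0,0,0]],"jaw":[60,60,60,60,60,60,60,60,60,60]}'
python3 - <<'E'
from h import *
im=capture("scene");t=capture("top")
r=lambda im,x,y,w,h,k:cv2.resize(im[y:y+h,x:x+w],None,fx=k,fy=k,interpolation=cv2.INTER_CUBIC)
cv2.imwrite("pics/crop6.png",np.hstack([r(im,130,190,160,120,2.5),r(t,180,200,160,120,2.5)]))
E
```

```text
time: 34.57
tcp_pos: [0.4759, 0.1207, 0.2383]
eef_rot: [3.136, -0.004, 1.139]
force: [0.6, 0.2, 0.4]
finger_gap: 0.703
gripper_force: 0.0
time: 35.4
tcp_pos: [0.4842, -0.1826, 0.2342]
eef_rot: [3.141, 0.0, 1.132]
force: [-0.1, 0.1, -0.4]
finger_gap: 0.701
gripper_force: 0.0
```

View pics/crop6.png

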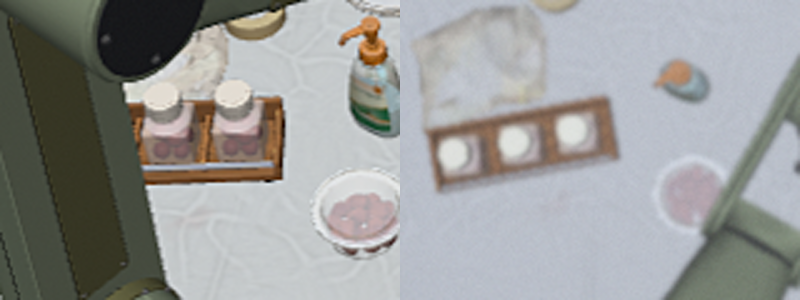

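The top view shows all three jars upright, one per bay (caps at (456,154), (517,142), (577,131)). The gripper is clear and the bystanders are untouched.

```bash
python3 -c "
from rig import *
print(sign_off())"
```

```text
the job is handed in; nothing more can be done
None
```

The two loose caps (pockets 3 and 1, counted towards +y) were screwed to their stops in the block, the middle one proved tight, and all three jars now stand upright one to a bay, with the bystanders untouched; the job was handed in at about 35.5 s.

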